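# Scribe a rosette division line, then index the dividing table three clicks and hold it

## Robot

A 6-joint arm with a two-finger parallel gripper is mounted at the origin on the work surface. World frame = base frame: x ahead of the robot, y to its left, z up, the work surface at z = 0. Lengths are in m, angles in rad, forces in N, time in s.
With the tool pointing down it reaches from about 0.35 to 0.775 m from the base axis. Payload 7.3 kg.
Tool frame: the origin (TCP) lies on the centre line of the jaws, within the pads' length; the fingertips stand 25 mm ahead of it and the grasp point (between the pads) lies 6 mm ahead of it; z points along the fingers, y is the line along which they close (so a half turn about z gives the same grasp; the last joint's range is limited). The gripper opens to 92 mm and grips with 3 to 60 N. Pads are 19 mm wide; open, the fingers measure 130 mm over their backs; the gripper's body (75 mm by 190 mm) begins 47 mm behind the grasp point.
Start: joints at [1.072, 0.342, 1.524, -0, 1.275, -0.146], TCP at [0.181, 0.493, 0.252] pointing down, gripper open.
Joint ranges: [-2.53, 2.53], [-0.77, 2.02], [0.04, 2.7], [-1, 4.14], [0.28, 2.66], [-3.11, 3.11]. Speed limits (rad/s): [2.57, 2.57, 3.14, 3.14, 3.14, 3.14].

## Interface

Orientations are given as [roll, pitch, yaw] about the fixed x, y, z axes, in that order (R = Rz(yaw) Ry(pitch) Rx(roll)).
In Python, from cell import status, read_camera, camera_info, ticket, models gives the robot as it stands.
- The arm moves only by the tool send_rows, never from a script. Its argument "plan" is a list of rows, each an object with "offset": the shift along the tool's x, y, z in mm, a list of three; "yaw": the turn about the tool's z in rad. In form: [{"offset": [dx, dy, dz], "yaw": yaw}, ...]. A call has 1 to 20 rows; each row shifts and turns the commanded pose from where the row before left it, along the tool's axes as they then stand; what a row does not reach is not made up. A row lasts 1/10 s, in which the tool goes at most 50 mm and 8.59 degrees, less where a joint would pass 70% of its speed; a pose out of reach is approached as far as the arm can. A call is refused whole if a number of a shift passes 50 or a number of a turn 0.15, either way. A call with a gripper value outside its range is refused whole. "hand" is the closure, from 0 (fully open) to 1 (shut), set as the call begins (left out, the last holds). The fingers move at their own pace and stop on an object; "squeeze" is the grip in N (left out, the last holds). Time passes only in rows, so rows that do not move let the fingers close. It gives the time, the measured TCP pose, the force, the opening and the grip force at its end, in the units of the state.
- status.observe(): the state, without advancing time (a new reading comes with each control period).
- read_camera(name): name is "scene" or "top" or "wrist"; returns the picture (400x640x3 uint8, red, green, blue); there is no depth.
- camera_info(name): a dict with "vfov" (degrees; the focal length in pixels is half the picture's height over the tangent of half this angle, whatever the lens; pixels are square), "cx", "cy" (the principal point, pixels), "origin" and "attitude" of the camera in the world. Camera axes: x right, y down, z forward; pixel columns grow to the right and rows downward; lengths in m; the calibration is good to about 2 mm. The wrist camera is an equidistant fisheye: a pixel r from the principal point sees the ray r / f radians off the axis. A picture is of the moment at which its call begins: read the wrist's pose just before it. camera_info takes no time and is no camera call; for the wrist camera it gives the pose at the moment of the call.
- ticket.hand_in(): hands the job in; it is judged then, once.
Trained networks look in the newest picture that a camera, given by its name, has taken for a name from the list of things; names that differ only in an ending like _2 or _b are one class to them, and where a whole thing is asked for, a point or a joint stands for the part that bears it (a point fixed in the world has none). Each returns a list of dicts, best first, with "conf" (0 to 1); they miss things now and then, are a little off and sometimes report something else, mostly with a low value. They report only what shows in the picture. A call takes as long as a camera call.
- models.regions_of(camera, label): "mask" (400x640 bool, what is visible of it) and "extent" ([left, top, right, bottom] in pixels, round what is visible of it).
The state is a dict: "time": time; "qpos": joint angles; "qvel": joint speeds; "joint_efforts": joint torques, N m; "tool_pos": TCP position; "tool_rot": TCP orientation; "contact_force": force on the tool from outside, world axes, zero at the start; "torque": the same for the moment, N m; "opening": finger opening in m; "grip_force": force on a finger pad.
Only numpy, scipy, OpenCV 4.12 (cv2) and the standard library are available. Lean on these libraries where they do the work, as an engineer would, in place of code of your own. Each camera call takes 0.05 s, during which the arm holds its last target. There are 200 camera calls.

## Task

On the guitar maker's dividing jig, take the steel scribe from the tool rack and mark the division line on the spruce rosette blank: touch its point down just outside the clamp washer and draw it slowly along the edge of the straightedge out to the blank's rim, without turning the table. Stand the scribe back in the rack, then grip the black bar knob and turn the table clockwise, seen from above, by exactly three clicks from where it stood, not running past the third. Finish while still gripping the knob at that third stop, so that the table can be locked, and leave the other things on the bench where they are.

Things in the scene. Friction and masses are not known exactly. Their poses are not given: they have to be found in the camera images.
- jig: Dividing jig, fixed to the bench: plywood board 255 x 260 x 18 mm with a round aluminium table (radius 90 mm, 24 scallops round its edge, top 30 mm above the bench) that turns on it. The table carries a round spruce blank (radius 74 mm, top at 35 mm), a clamp washer (radius 24 mm, top at 40 mm) and the black bar knob. Origin on the table's upright axis, at bench height; x outward along the line to scribe.
- knob_grip (a point): Centre of the black bar knob, on the table's axis, 70 mm above the bench; it turns with the table. The bar is 64 mm long, 16 mm wide between its flat sides and 34 mm high (from 17 mm below this point to 17 mm above it), with a flange of radius 16 mm under it. x runs along the bar towards its nose with the white line, z up.
- turntable (a joint): Angle of table and knob, rad; grows as they turn clockwise seen from above. A spring roller in the scallops makes a stop every 0.2618 rad (15 degrees), at whole multiples of that. Between stops it resists with up to about 0.11 N m, then snaps on into the next. It starts at rest in stop 0, 0.262 or 0.524; the third click clockwise is 0.785 rad (45 degrees) on from there.
- table_rim (a point): A point on the upper face of the table, 80 mm out from its axis in the direction of the knob's nose, 30 mm above the bench; it turns with the table. Three clicks shift it by 61 mm (straight distance).
- line_in (a point): Inner end of the line to scribe, on top of the blank, 35 mm above the bench, 34 mm from the table's axis; fixed to the jig, does not turn. x points outward along the line, y to the straightedge, whose edge is 3 mm away. The straightedge, a steel bar 24 mm wide and 4 mm thick, top at 40 mm, reaches in over the blank from a post outside (28 to 132 mm from the axis; brass screw on it to 47 mm).
- line_out (a point): Outer end of the line to scribe, 36 mm further out along the same line, likewise on the top of the blank and 3 mm clear of the straightedge's edge; the blank's rim is 4 mm further out. Its axes are those of line_in.
- scribe_grip (a point): Middle of the handle of the steel scribe, 105 mm straight above its point; z points up the handle. Scribe 170 mm long, 0.1 kg: round handle 12 mm in diameter (66 mm from the point up to the top), collar 18 mm across and 6 mm thick below it, then a shank 8 mm across, tapered over the last 22 mm. It stands in an end hole, collar on the rack's top, this point 115 mm above the bench.
- scribe_tip (a point): The point of the scribe, 105 mm straight below scribe_grip; 10 mm above the bench while the scribe stands in the rack.
- rack: Tool rack: dark wooden block 160 x 56 x 70 mm (x, y, z), fixed to the bench; origin at the centre of its underside, x along its length, three holes in its top 52 mm apart along x, each 11 mm wide and 65 mm deep. The scribe stands in one end hole and a needle file in the other; the middle one is empty.
- rack_hole0 (a point): Mouth of an end hole, 52 mm from the rack's middle towards its -x end, 70 mm above the bench, z up.
- rack_hole1 (a point): Mouth of the middle hole, 70 mm above the bench.
- rack_hole2 (a point): Mouth of the other end hole, 52 mm from the middle towards the rack's +x end, 70 mm above the bench.
- scribe: The whole scribe; origin at its point, z up the handle.
- needle_file: Bystander: needle file with a bulbous wooden handle, 148 mm long, standing in the rack; its top is 158 mm above the bench. Origin at its lower end.
- glue_bottle: Bystander: white glue bottle, 60 mm in diameter, 158 mm high, origin at the centre of its underside.
- wax_tin: Bystander: flat round tin, 86 mm in diameter, 30 mm high, origin at the centre of its underside.
- pencil: Bystander: stub of a flat carpenter's pencil, 75 x 13 x 7 mm, lying on a corner of the jig's board, origin under its middle.
- block_plane: Bystander: small block plane, 160 x 50 x 64 mm, origin under its middle.
- mug: Bystander: white mug, 82 mm wide, 95 mm high, origin under its middle.
- bridge_blank: Bystander: dark guitar bridge blank lying flat, 165 x 32 x 9 mm, origin under its middle.

How it is judged:
By the outcome, as a careful person would: the job done as asked, in the order asked, and still so for the second after the job is handed in, while the arm keeps its last pose, push and grip.
It also fails if it takes over 67 s, if anything falls off the work surface, if the arm or the gripper's body presses on something with over 40 N, if the wrist force passes 120 N, or if a joint passes its speed limit or range.

## Working session

There is one attempt and no reset: what is moved stays moved. The work goes in short steps, Python scripts to look and compute and a tool call to move; the robot and the scene stay as the last step left them, time stands still between calls to the robot, and variables do not carry over. Pictures are saved under pics/ and viewed, at most 11 in all, crops included, and the job is handed in when it is done.

Besides the shell and the picture viewer there is one more tool, called by a JSON object that holds its "method" and its "body", one argument or row to a line. send_rows: Moves the arm, as the interface text tells. Its arguments: {"type":"object","properties":{"plan":{"type":"array"},"hand":{"type":"number"},"squeeze":{"type":"number"}},"required":["plan"]}

```bash
mkdir -p pics; ls; python3 - <<'E'
from cell import status, read_camera, camera_info
import cv2,numpy as np
s=status.observe(); print({k:np.round(v,4).tolist() for k,v in s.items()})
ims=[]
for n in("scene","top","wrist"):
    im=read_camera(n); cv2.imwrite(f"pics/{n}0.png",im[...,::-1]); c=camera_info(n); print(n,c)
E
```

```text
pics
{'time': 0.0, 'qpos': [1.072, 0.3427, 1.525, 0.0, 1.2754, -0.146], 'qvel': [0.0007, 0.0001, 0.0012, -0.0003, -0.0006, -0.0003], 'joint_efforts': [0.0014, -43.1231, -24.4228, 0.0719, 0.0558, -0.0001], 'tool_pos': [0.1812, 0.4923, 0.251], 'tool_rot': [-3.14, -0.0002, 2.7888], 'contact_force': [-0.9206, -0.053, 0.5473], 'torque': [0.0339, -0.0021, -0.0254], 'grip_force': 0.0, 'opening': 0.0921}
scene {'vfov': 54.989787333370515, 'cx': 320.7795199203771, 'cy': 199.63186528254113, 'origin': array([1.10149614, 0.24402008, 0.79811244]), 'attitude': array([-2.42496266e+00, -1.37823719e-03,  2.06865645e+00])}
top {'vfov': 55.62363430745268, 'cx': 313.3732527031181, 'cy': 207.73162787071112, 'origin': array([ 0.45623511, -0.05884845,  0.98649029]), 'attitude': array([-3.03044582, -0.01795283, -1.56446857])}
wrist {'vfov': 65.70646984690485, 'cx': 320.94496663504776, 'cy': 197.744259417243, 'origin': array([0.11913923, 0.5148315 , 0.38394128]), 'attitude': array([ 2.88962606e+00, -1.42995182e-05,  1.21658497e+00])}
```

View pics/scene0.png

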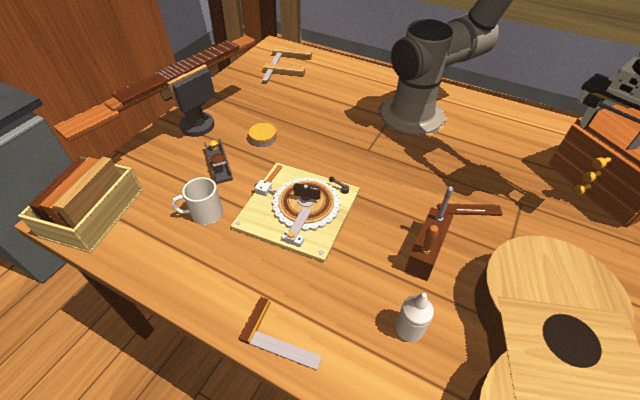

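View pics/top0.png

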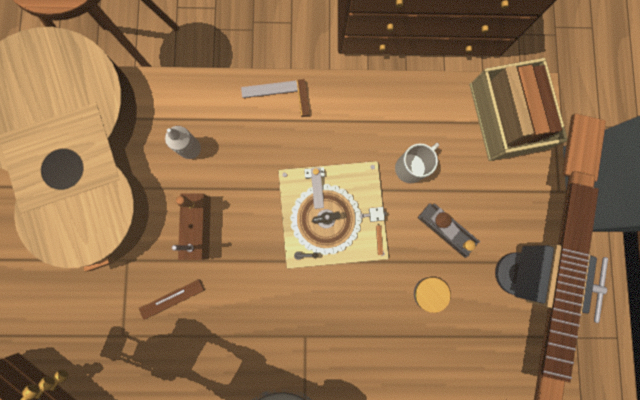

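The scene view shows the rack at about (430,240), with the scribe upright at (447,205) and the file at (432,245). The jig is at (305,203). In the top view the jig's axis is near (327,217), with the straightedge pointing up the picture at (317,190). The rack is at (193,227), with the scribe at its lower end.

```bash
cat > h.py <<'E'
import numpy as np,cv2
from scipy.spatial.transform import Rotation as Ro
from scipy.optimize import least_squares
from cell import status, read_camera, camera_info, models
def cam(n):
    c=camera_info(n); c=dict(c); c['R']=Ro.from_euler('xyz',c['attitude']).as_matrix(); c['f']=200/np.tan(np.radians(c['vfov'])/2); c['fish']=n=='wrist'; return c
def ray(c,p):
    d=(np.asarray(p,float)-[c['cx'],c['cy']])/c['f']
    if c['fish']:
        r=np.linalg.norm(d); v=np.r_[d*(np.sin(r)/r if r>1e-9 else 1),np.cos(r)]
    else: v=np.r_[d,1]; v/=np.linalg.norm(v)
    return c['R']@v
def proj(c,P):
    v=(np.atleast_2d(P)-c['origin'])@c['R']
    if c['fish']:
        rr=np.hypot(v[:,0],v[:,1]); k=np.arctan2(rr,v[:,2])/np.maximum(rr,1e-12)
        q=v[:,:2]*k[:,None]
    else: q=v[:,:2]/v[:,2:]
    return q*c['f']+[c['cx'],c['cy']]
def onz(c,p,z):
    d=ray(c,p); return c['origin']+d*(z-c['origin'][2])/d[2]
def tri(cs,ps):
    A=0;b=0
    for c,p in zip(cs,ps):
        d=ray(c,p);M=np.eye(3)-np.outer(d,d);A=A+M;b=b+M@c['origin']
    X=np.linalg.solve(A,b); return X,[np.linalg.norm(proj(c,X)[0]-p).round(1) for c,p in zip(cs,ps)]
def cent(m): 
    y,x=np.nonzero(m); return np.array([x.mean(),y.mean()])
E
python3 - <<'E'
from h import *
c={n:cam(n) for n in('scene','top')}
for n in c: read_camera(n)
for l in('scribe','needle_file','rack','knob_grip','jig','turntable'):
    for n in c:
        for r in models.regions_of(n,l)[:1]:
            m=r['mask'];print(l,n,round(r['conf'],2),r['extent'],m.sum(),cent(m).round(1))
            rc=cv2.minAreaRect(np.argwhere(m)[:,::-1].astype(np.float32));print('   ',np.round(cv2.boxPoints(rc),1).tolist())
print(onz(c['top'],(327,217),.087),onz(c['top'],(193,227),.07))
E
```

```text
scribe scene 0.6 [434.0, 186.1, 453.1, 219.3] 219 [443.7 204.4]
    [[434.6000061035156, 218.60000610351562], [447.6000061035156, 186.0], [454.1000061035156, 188.6999969482422], [441.1000061035156, 221.1999969482422]]
scribe top 0.52 [174.5, 247.3, 197.0, 248.2] 108 [182.8 247.1]
    [[172.0, 244.0], [192.0, 244.0], [192.0, 250.0], [172.0, 250.0]]
needle_file scene 0.86 [424.4, 227.0, 438.3, 254.1] 261 [429.3 238.1]
    [[417.0, 249.0], [430.0, 223.0], [440.0, 228.0], [427.0, 254.0]]
needle_file top 0.57 [176.0, 199.6, 194.1, 210.4] 157 [185.  201.7]
    [[174.60000610351562, 202.8000030517578], [179.1999969482422, 193.60000610351562], [195.60000610351562, 201.8000030517578], [191.0, 211.0]]
rack scene 0.89 [407.9, 206.2, 453.4, 282.4] 1439 [427.3 245.7]
    [[402.1000061035156, 270.6000061035156], [429.0, 205.1999969482422], [453.5, 215.3000030517578], [426.70001220703125, 280.70001220703125]]
rack top 0.59 [179.3, 191.1, 214.7, 262.2] 1717 [195.5 226.3]
    [[177.6999969482422, 258.8999938964844], [180.8000030517578, 192.0], [211.89999389648438, 193.39999389648438], [208.8000030517
[... 479 characters left out ...]
[329.0, 267.0]]
jig top 0.57 [280.7, 157.7, 389.0, 268.3] 9843 [331.8 213.8]
    [[277.3999938964844, 168.1999969482422], [381.3999938964844, 159.3000030517578], [389.8999938964844, 259.1000061035156], [286.0, 268.0]]
turntable scene 0.67 [275.7, 177.6, 341.4, 228.8] 2629 [306.2 202.1]
    [[265.8999938964844, 218.39999389648438], [281.8999938964844, 167.5], [345.20001220703125, 187.1999969482422], [329.20001220703125, 238.1999969482422]]
turntable top 0.85 [289.4, 186.3, 360.8, 258.9] 3468 [325.7 220.2]
    [[277.6000061035156, 210.6999969482422], [333.20001220703125, 171.0], [373.0, 226.8000030517578], [317.5, 266.5]]
[ 0.53479189 -0.10697457  0.087     ] [0.50959619 0.21461045 0.07      ]
```

```bash
python3 - <<'E'
from h import *
S,T=cam('scene'),cam('top')
print('scribe top',tri([S,T],[(450,188.5),(175,247)]))
print('table',tri([S,T],[(306.3,202.1),(325.8,220.1)]))
from scipy.optimize import least_squares
# upright scribe: fit xy so that axis z .08-.18 centroid matches
f=lambda q:np.r_[proj(S,[[*q,.128]])[0]-[443.7,204.4],proj(T,[[*q,.128]])[0]-[182.8,247.1]]
r=least_squares(f,[.46,.22]);print(r.x,r.fun)
x=r.x
for h in(.07,.076,.115,.18):print(h,proj(S,[[*x,h]]),proj(T,[[*x,h]]))
E
```

```text
scribe top (array([0.46061881, 0.21981272, 0.17607173]), [np.float64(0.4), np.float64(0.4)])
table (array([ 0.53264111, -0.10762476,  0.0215072 ]), [np.float64(0.1), np.float64(0.1)])
[0.46276058 0.21907869] [ 0.02405884 -1.1604183  -0.38165293 -0.77564222]
0.07 [[437.8828703  218.88327569]] [[190.30731963 246.56097486]]
0.076 [[438.46141271 217.33384096]] [[189.53803724 246.53790147]]
0.115 [[442.3650147  206.87933249]] [[184.27829603 246.38014396]]
0.18 [[449.47636268 187.833936  ]] [[174.37589512 246.08313733]]
```

```bash
python3 - <<'E'
import cv2,numpy as np
a=cv2.imread('pics/top0.png'); 
cv2.imwrite('pics/c.png',np.hstack([cv2.resize(a[155:275,275:395],(480,480),interpolation=2),cv2.resize(a[180:270,160:220],(320,480),interpolation=2)]))
E
```

```text
(no output)
```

View pics/c.png

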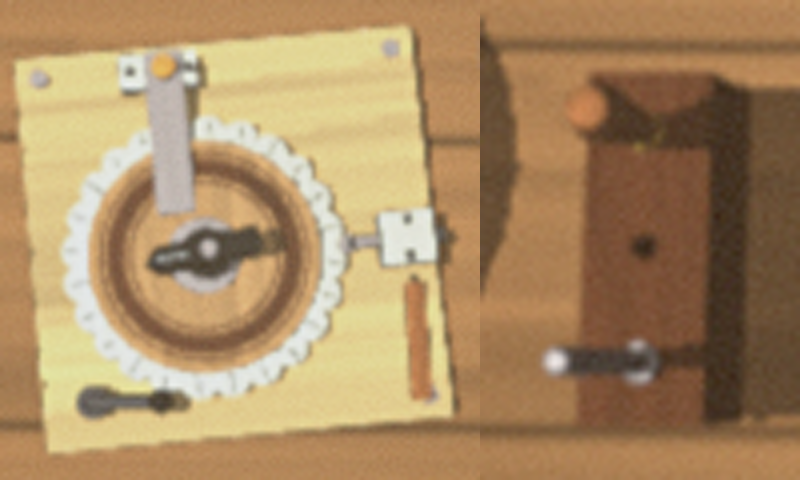

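The crop shows the straightedge leading away from the robot along world +x, with its free edge on the right side, facing −y. The line therefore runs along the right edge towards +x. The scribe stands in the near end hole of the rack, the middle hole is empty, and the knob bar lies roughly along y. Next I move above the scribe.

{"method": "send_rows", "body": {
  "plan": [
    {"offset": [-40,-18,0],"yaw": 0},
    {"offset": [-40,-18,0],"yaw": 0},
    {"offset": [-40,-18,0],"yaw": 0},
    {"offset": [-40,-18,0],"yaw": 0},
    {"offset": [-40,-18,0],"yaw": 0},
    {"offset": [-40,-18,0],"yaw": 0},
    {"offset": [-40,-18,0],"yaw": 0},
    {"offset": [-40,-17,0],"yaw": 0},
    {"offset": [-38,-16,0],"yaw": 0},
    {"offset": [0,0,0],"yaw": 0.14},
    {"offset": [0,0,0],"yaw": 0.14},
    {"offset": [0,0,0],"yaw": 0.14},
    {"offset": [0,0,0],"yaw": 0.14},
    {"offset": [0,0,0],"yaw": 0.14},
    {"offset": [0,0,0],"yaw": 0.14},
    {"offset": [0,0,0],"yaw": 0.14},
    {"offset": [0,0,0],"yaw": 0.14},
    {"offset": [0,0,0],"yaw": 0.02},
    {"offset": [0,0,0],"yaw": 0}
  ]
}}

```text
time: 2.75
tool_pos: [0.4624, 0.2198, 0.2517]
tool_rot: [3.142, -0.0, 1.652]
contact_force: [0.4, -0.3, 0.4]
opening: 0.092
grip_force: 0.0
```

```bash
python3 - <<'E'
from h import *
s=status.observe();print(s['time'],s['tool_pos'],s['tool_rot'],s['qpos'])
c=cam('wrist');im=read_camera('wrist');cv2.imwrite('pics/w1.png',im[...,::-1])
print(c['origin'],c['attitude'])
for l in('scribe','rack'):
    for r in models.regions_of('wrist',l)[:2]:
        m=r['mask'];print(l,round(r['conf'],2),r['extent'],m.sum(),cent(m).round(1))
for h in(.07,.076,.115,.18):print(h,proj(c,[[.4625,.2192,h]]))
E
```

```text
2.75 [0.46238318 0.21977698 0.25172467] [ 3.14157862e+00 -8.55009668e-05  1.65156768e+00] [2.93866681e-01 3.18148729e-01 1.55921684e+00 8.45427887e-05
 1.26419529e+00 2.13069812e-01]
[0.45757477 0.2855885  0.38446267] [ 2.89031559e+00 -1.42844781e-04  7.93581619e-02]
scribe 0.78 [306.5, 176.4, 326.4, 225.7] 698 [318.8 199.8]
scribe 0.16 [418.7, 358.1, 433.0, 374.6] 115 [426.7 365.7]
rack 0.69 [290.3, 146.6, 441.8, 216.2] 7346 [362.8 181.4]
0.07 [[320.56124522 184.53139682]]
0.076 [[320.55497273 185.75096309]]
0.115 [[320.50790086 194.93232245]]
0.18 [[320.39379851 217.40569147]]
```

View pics/w1.png

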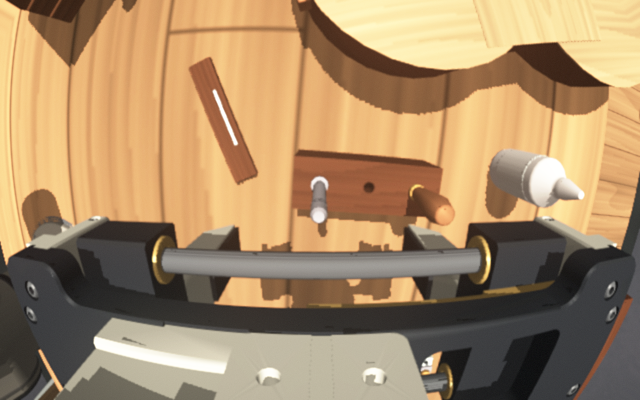

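The wrist view shows the scribe at (319,184–217), where I predicted it to about 1 px. The top of the scribe would reach the gripper's body if I gripped at mid-handle, so I grip at 0.14 m.

{"method": "send_rows", "body": {
  "plan": [
    {"offset": [0,-0.8,20],"yaw": 0},
    {"offset": [0,0,25],"yaw": 0},
    {"offset": [0,0,25],"yaw": 0},
    {"offset": [0,0,20],"yaw": 0},
    {"offset": [0,0,11],"yaw": 0},
    {"offset": [0,0,5],"yaw": 0},
    {"offset": [0,0,0],"yaw": 0},
    {"offset": [0,0,0],"yaw": 0}
  ]
}}

```text
time: 3.7
tool_pos: [0.4621, 0.2199, 0.1466]
tool_rot: [3.14, -0.0, 1.649]
contact_force: [-0.2, 0.1, 1.0]
opening: 0.092
grip_force: 0.0
```

{"method": "send_rows", "body": {
  "plan": [
    {"offset": [0,0,0],"yaw": 0},
    {"offset": [0,0,0],"yaw": 0},
    {"offset": [0,0,0],"yaw": 0},
    {"offset": [0,0,0],"yaw": 0},
    {"offset": [0,0,0],"yaw": 0},
    {"offset": [0,0,0],"yaw": 0},
    {"offset": [0,0,0],"yaw": 0},
    {"offset": [0,0,0],"yaw": 0}
  ],
  "hand": 1,
  "squeeze": 40
}}

```text
time: 4.5
tool_pos: [0.4616, 0.2197, 0.1457]
tool_rot: [-3.142, -0.0, 1.649]
contact_force: [0.8, -0.2, 0.3]
opening: 0.0325
grip_force: 0.0
```

{"method": "send_rows", "body": {
  "plan": [
    {"offset": [0,0,0],"yaw": 0},
    {"offset": [0,0,0],"yaw": 0},
    {"offset": [0,0,0],"yaw": 0},
    {"offset": [0,0,0],"yaw": 0},
    {"offset": [0,0,0],"yaw": 0},
    {"offset": [0,0,0],"yaw": 0}
  ]
}}

```text
time: 5.1
tool_pos: [0.4616, 0.2197, 0.1457]
tool_rot: [-3.142, -0.0, 1.649]
contact_force: [-0.1, -0.2, -0.5]
opening: 0.0111
grip_force: 40.0
```

{"method": "send_rows", "body": {
  "plan": [
    {"offset": [0,0,-5],"yaw": 0},
    {"offset": [0,0,-10],"yaw": 0},
    {"offset": [0,0,-20],"yaw": 0},
    {"offset": [0,0,-25],"yaw": 0},
    {"offset": [0,0,-25],"yaw": 0},
    {"offset": [0,0,-20],"yaw": 0},
    {"offset": [-20,0,0],"yaw": 0},
    {"offset": [-39,6,0],"yaw": 0},
    {"offset": [-39,6,0],"yaw": 0},
    {"offset": [-39,6,0],"yaw": 0},
    {"offset": [-39,6,0],"yaw": 0},
    {"offset": [-39,6,0],"yaw": 0},
    {"offset": [-39,6,0],"yaw": 0},
    {"offset": [-39,6,0],"yaw": 0},
    {"offset": [-39,6,0],"yaw": 0},
    {"offset": [-39,6,0],"yaw": 0},
    {"offset": [-35,6,0],"yaw": 0},
    {"offset": [-20,5,0],"yaw": 0},
    {"offset": [0,0,0],"yaw": 0},
    {"offset": [0,0,0],"yaw": 0}
  ]
}}

```text
time: 7.1
tool_pos: [0.5594, -0.1998, 0.251]
tool_rot: [-3.142, -0.001, 1.648]
contact_force: [-0.7, 0.0, -0.7]
opening: 0.0115
grip_force: 40.0
```

```bash
python3 - <<'E'
from h import *
s=status.observe();print(s['time'],s['tool_pos'],s['tool_rot'],s['opening'])
c=cam('wrist');im=read_camera('wrist');cv2.imwrite('pics/w2.png',im[...,::-1])
import pickle;pickle.dump(c,open('w2.pkl','wb'))
u=np.array([np.cos(.078),np.sin(.078),0]);A=np.array([.5326,-.1076,0])
print('axis',proj(c,[A+[0,0,.04],A+[0,0,.087]]).round(1).tolist(),'line',proj(c,[A+.034*u+[0,0,.035],A+.07*u+[0,0,.035]]).round(1).tolist())
cr=im[0:240,120:520,::-1];cv2.imwrite('pics/w2c.png',cv2.resize(cr,(800,480),interpolation=2))
E
```

```text
7.1 [ 0.55936662 -0.19979795  0.2509984 ] [-3.14152060e+00 -5.64626663e-04  1.64807812e+00] 0.011478266806259303
axis [[302.5, 95.0], [299.6, 91.1]] line [[333.4, 95.2], [365.6, 95.8]]
```

View pics/w2c.png

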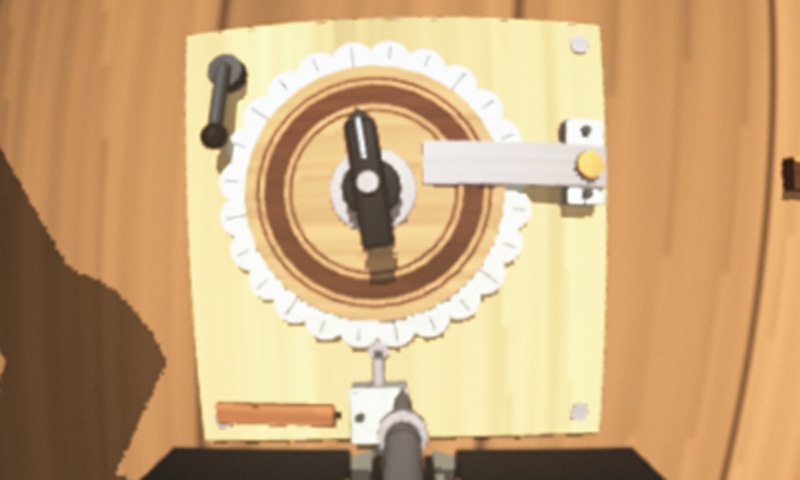

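The straightedge's lower (−y) edge runs from crop (424,184) to about (560,185). The knob's nose, with the white line, points up (+y) at (357,112), its tail is at (378,247), and the scribe's tip is at (402,395).

```bash
python3 - <<'E'
from h import *
import pickle
c=pickle.load(open('w2.pkl','rb'));im=cv2.imread('pics/w2.png')
hsv=cv2.cvtColor(im,cv2.COLOR_BGR2HSV).astype(float)
sat=cv2.GaussianBlur(hsv[...,1],(0,0),.7)
A=np.array([.5326,-.1076]);
for it in range(3):
    P=[]
    for a in np.radians(np.arange(0,360,3)):
        rr=np.arange(.066,.084,.0003);Q=np.c_[A[0]+rr*np.cos(a),A[1]+rr*np.sin(a),np.full(len(rr),.035)]
        q=proj(c,Q).astype(np.float32)
        v=cv2.remap(sat,q[:,0:1],q[:,1:2],1)[:,0]
        k=np.argmin(np.gradient(v))
        if np.gradient(v)[k]<-3 and 2<k<len(rr)-3: P.append(Q[k,:2])
    P=np.array(P)
    r=least_squares(lambda p:np.hypot(P[:,0]-p[0],P[:,1]-p[1])-p[2],[*A,.074],loss='soft_l1',f_scale=.001);A=r.x[:2]
    print(len(P),r.x,np.median(abs(r.fun)))
# straightedge lower edge at top z=.04
q=[]
for col in range(340,398,3):
    v=cv2.GaussianBlur(hsv[...,1],(0,0),.7)[80:105,col]; g=np.gradient(v); k=np.argmax(g)
    a,b,d=g[k-1:k+2];q.append((col,80+k+.5*(a-d)/(a-2*b+d)))
q=np.array(q);print(q.round(1).tolist())
W=np.array([onz(c,p,.04)[:2] for p in q]);
cl=cv2.fitLine(W.astype(np.float32),cv2.DIST_HUBER,0,.01,.01).ravel()
d=cl[:2]*np.sign(cl[0]);n=np.array([-d[1],d[0]])
print('edge yaw',np.arctan2(d[1],d[0]),'dist from axis',n@(cl[2:]-A))
for r_ in(.034,.07):print(r_,A+d*r_+n*(n@(cl[2:]-A)-.003), A+d*r_)
# jig board yaw + knob
for nm,pz in(('nose/tail',.087),):
    a=onz(c,(120+357/2,112/2),pz);b=onz(c,(120+378/2,247/2),pz);print('knob',a,b,(a+b)/2,np.arctan2(*(a-b)[1::-1]),np.linalg.norm(a-b))
for p in((190,36),(600,24),(600,432),(205,440)):print(onz(c,(120+p[0]/2,p[1]/2),.018))
print('tip',proj(c,[[.4616-.4616+.5594,-.1998,.1153]]), 'seen',(120+402/2,395/2))
E
```

```text
114 [ 0.53645407 -0.10725946  0.07336813] 0.00029315857592268624
113 [ 0.53642517 -0.10720231  0.07336717] 0.0001902655219199051
113 [ 0.53637802 -0.10725674  0.07333847] 0.0002086006606072388
[[340.0, 91.8], [343.0, 91.8], [346.0, 91.9], [349.0, 91.8], [352.0, 91.9], [355.0, 92.1], [358.0, 92.2], [361.0, 92.1], [364.0, 92.0], [367.0, 91.9], [370.0, 91.8], [373.0, 91.8], [376.0, 90.7], [379.0, 91.0], [382.0, 92.6], [385.0, 92.0], [388.0, 92.1], [391.0, 92.3], [394.0, 92.6], [397.0, 92.7]]
edge yaw 0.10115506 dist from axis 0.002464794664547801
0.034 [ 0.57025826 -0.1043558 ] [ 0.57020421 -0.10382333]
0.07 [ 0.60607423 -0.10072042] [ 0.60602019 -0.10018795]
knob [ 0.52889986 -0.07329676  0.087     ] [ 0.54376362 -0.13812942  0.087     ] [ 0.53633174 -0.10571309  0.087     ] 1.7961651132135201 0.066514698378691
[ 0.41492334 -0.01008541  0.018     ]
[0.66518669 0.01606895 0.018     ]
[ 0.69059558 -0.2419573   0.018     ]
[ 0.43766494 -0.26659154  0.018     ]
tip [[320.4739639  194.65385775]] seen (321.0, 197.5)
```

{"method": "send_rows", "body": {
  "plan": [
    {"offset": [15,3,0],"yaw": -0.024},
    {"offset": [30,6,0],"yaw": 0},
    {"offset": [30,6,0],"yaw": 0},
    {"offset": [20,4,0],"yaw": 0},
    {"offset": [0,0,15],"yaw": 0},
    {"offset": [0,0,20],"yaw": 0},
    {"offset": [0,0,15],"yaw": 0},
    {"offset": [0,0,10],"yaw": 0},
    {"offset": [0,0,0],"yaw": 0},
    {"offset": [0,0,0],"yaw": 0}
  ]
}}

```text
time: 8.15
tool_pos: [0.5694, -0.1028, 0.1914]
tool_rot: [3.141, 0.0, 1.674]
contact_force: [0.1, 0.5, -1.5]
opening: 0.011
grip_force: 40.0
```

```bash
python3 - <<'E'
from h import *
s=status.observe();print(s['time'],s['tool_pos'],s['tool_rot'],s['contact_force'])
c=cam('wrist');im=read_camera('wrist');cv2.imwrite('pics/w3.png',im[...,::-1])
import pickle;pickle.dump(c,open('w3.pkl','wb'))
A=np.array([.5364,-.1073]);u=np.array([np.cos(.101),np.sin(.101)])
for r in(.034,.07):print(proj(c,[[*(A+r*u),.035]]))
print('tip nom',proj(c,[[*s['tool_pos'][:2],s['tool_pos'][2]-.1357]]))
cr=im[130:230,260:420,::-1];cv2.imwrite('pics/w3c.png',cv2.resize(cr,(800,500),interpolation=2))
E
```

```text
8.15 [ 0.56941558 -0.10284476  0.19138052] [3.14080503e+00 1.27454686e-04 1.67382495e+00] [ 0.12846395  0.48234534 -1.45926797]
[[321.09554266 190.52028064]]
[[358.47731804 190.57181131]]
tip nom [[320.33999641 194.55594912]]
```

View pics/w3c.png

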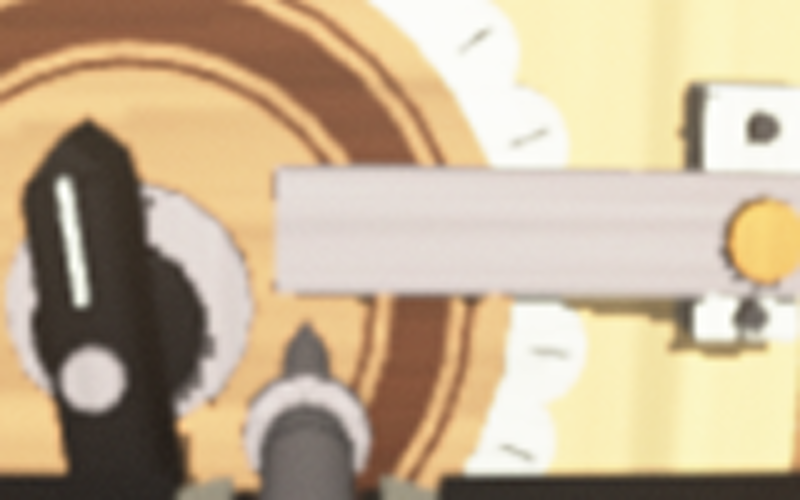

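The tip is at crop (306,322), pixel (321.2,194.4), matching the prediction. The straightedge's edge is at crop row 295, pixel row 189.

```bash
python3 - <<'E'
from h import *
import pickle
c=pickle.load(open('w3.pkl','rb'));im=cv2.imread('pics/w3.png')
S=cv2.GaussianBlur(cv2.cvtColor(im,cv2.COLOR_BGR2HSV)[...,1].astype(float),(0,0),.7)
q=[]
for col in range(320,360,2):
    g=np.gradient(S[180:200,col]);k=np.argmax(g);a,b,d=g[k-1:k+2];q.append((col,180+k+.5*(a-d)/(a-2*b+d)))
W=np.array([onz(c,p,.04)[:2] for p in q]).astype(np.float32)
cl=cv2.fitLine(W,cv2.DIST_HUBER,0,.01,.01).ravel();d=cl[:2]*np.sign(cl[0]);n=np.array([-d[1],d[0]])
print(np.array(q)[::4],np.arctan2(d[1],d[0]))
t=onz(c,(321.2,194.4),.0557)[:2];A=np.array([.5364,-.1073])
print('tip',t,'edge minus tip along n',n@(cl[2:]-t),'edge-axis',n@(cl[2:]-A),'tip r',d@(t-A))
# washer centre / straightedge inner end
e=onz(c,(260+276/5,130+230/5),.04)[:2];print('inner end r',d@(e-A))
# blank rim
for p in((503,330),(495,400)):print('rim r',np.hypot(*(onz(c,(260+p[0]/5,130+p[1]/5),.035)[:2]-A)))
E
```

```text
[[320.         188.32687317]
 [328.         188.35593052]
 [336.         188.37955389]
 [344.         188.97103013]
 [352.         188.78852605]] 0.08597241
tip [ 0.57016407 -0.10261972] edge minus tip along n 0.002003674275939654 edge-axis 0.0037674654557278186 tip r 0.03404125135035806
inner end r 0.02825826334555484
rim r 0.07243664798827817
rim r 0.07376436867630767
```

{"method": "send_rows", "body": {
  "plan": [
    {"offset": [-1,0,5],"yaw": 0},
    {"offset": [0,0,6],"yaw": 0},
    {"offset": [0,0,4],"yaw": 0},
    {"offset": [0,0,2],"yaw": 0},
    {"offset": [0,0,1],"yaw": 0},
    {"offset": [0,0,0],"yaw": 0},
    {"offset": [0,0,0],"yaw": 0}
  ]
}}

```text
time: 8.9
tool_pos: [0.5694, -0.1045, 0.1728]
tool_rot: [3.141, 0.0, 1.673]
contact_force: [-0.5, 0.3, -1.5]
opening: 0.0112
grip_force: 40.0
```

{"method": "send_rows", "body": {
  "plan": [
    {"offset": [0,0,0.5],"yaw": 0},
    {"offset": [0,0,0.5],"yaw": 0},
    {"offset": [0,0,0.5],"yaw": 0},
    {"offset": [0,0,0],"yaw": 0}
  ]
}}

```text
time: 9.3
tool_pos: [0.5692, -0.1045, 0.1711]
tool_rot: [-3.141, -0.0, 1.673]
contact_force: [-0.2, 0.3, 0.4]
opening: 0.011
grip_force: 40.0
```

{"method": "send_rows", "body": {
  "plan": [
    {"offset": [0,0,0.5],"yaw": 0},
    {"offset": [0,0,0.3],"yaw": 0},
    {"offset": [0,0,0],"yaw": 0}
  ]
}}

```text
time: 9.6
tool_pos: [0.5693, -0.1045, 0.1705]
tool_rot: [3.141, -0.0, 1.673]
contact_force: [-0.6, 0.1, 0.1]
opening: 0.0112
grip_force: 40.0
```

{"method": "send_rows", "body": {
  "plan": [
    {"offset": [0,0,0.4],"yaw": 0},
    {"offset": [0,0,0],"yaw": 0}
  ]
}}

```text
time: 9.8
tool_pos: [0.5694, -0.1045, 0.1702]
tool_rot: [3.141, 0.0, 1.673]
contact_force: [0.1, 1.3, 1.4]
opening: 0.0114
grip_force: 40.0
```

```bash
python3 - <<'E'
from h import *
read_camera('wrist')
for i in range(6):
    s=status.observe();print(s['contact_force'].round(2),s['tool_pos'].round(4));c=cam('wrist');im=read_camera('wrist')
cv2.imwrite('pics/w4.png',im[...,::-1]);import pickle;pickle.dump(c,open('w4.pkl','wb'))
cv2.imwrite('pics/w4c.png',cv2.resize(im[150:220,280:380,::-1],(800,560),interpolation=2))
E
```

```text
[0.56 0.3  1.15] [ 0.5694 -0.1045  0.1702]
[-0.09 -0.18  0.95] [ 0.5694 -0.1045  0.1702]
[-1.68  0.03  1.05] [ 0.5694 -0.1045  0.1702]
[ 0.05 -0.12  1.12] [ 0.5694 -0.1045  0.1702]
[ 0.45 -0.02  1.6 ] [ 0.5694 -0.1045  0.1702]
[-0.59  0.6   1.98] [ 0.5694 -0.1045  0.1701]
```

View pics/w4c.png

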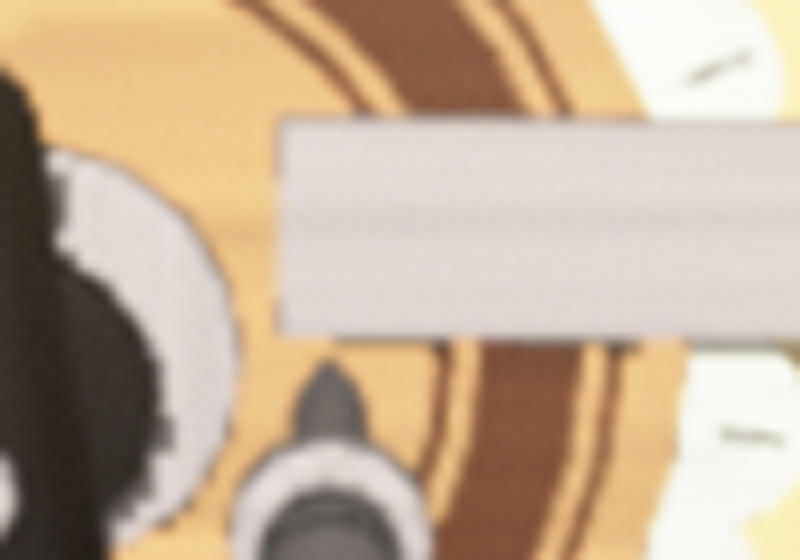

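The tip rests on the blank at crop (328,360), about 3 mm clear of the straightedge's edge (row 338), with about 2.5 N of contact. Now I draw the line.

{"method": "send_rows", "body": {
  "plan": [
    {"offset": [0,0,0.4],"yaw": 0},
    {"offset": [0,0.5,0],"yaw": 0},
    {"offset": [0,1,0],"yaw": 0},
    {"offset": [0,1,0],"yaw": 0},
    {"offset": [0,1,0],"yaw": 0},
    {"offset": [0,1,0],"yaw": 0},
    {"offset": [0,1,0],"yaw": 0},
    {"offset": [0,1,0],"yaw": 0},
    {"offset": [0,1,0],"yaw": 0},
    {"offset": [0,1,0],"yaw": 0}
  ]
}}

```text
time: 11.15
tool_pos: [0.5778, -0.1036, 0.1696]
tool_rot: [-3.142, -0.0, 1.673]
contact_force: [-2.7, -0.8, 3.5]
opening: 0.0112
grip_force: 40.0
```

{"method": "send_rows", "body": {
  "plan": [
    {"offset": [0,1,0],"yaw": 0},
    {"offset": [0,1,0],"yaw": 0},
    {"offset": [0,1,0],"yaw": 0},
    {"offset": [0,1,0],"yaw": 0},
    {"offset": [0,1,0],"yaw": 0},
    {"offset": [0,1,0],"yaw": 0},
    {"offset": [0,1,0],"yaw": 0},
    {"offset": [0,1,0],"yaw": 0},
    {"offset": [0,1,0],"yaw": 0},
    {"offset": [0,1,0],"yaw": 0}
  ]
}}

```text
time: 12.15
tool_pos: [0.5878, -0.1026, 0.1696]
tool_rot: [3.142, -0.0, 1.673]
contact_force: [-1.4, 0.1, 2.6]
opening: 0.011
grip_force: 40.0
```

```bash
python3 - <<'E'
from h import *
for i in range(4):
    s=status.observe();print(s['contact_force'].round(2),s['tool_pos'].round(4));c=cam('wrist');im=read_camera('wrist')
cv2.imwrite('pics/w5.png',im[...,::-1])
S=cv2.GaussianBlur(cv2.cvtColor(im,cv2.COLOR_RGB2HSV)[...,1].astype(float),(0,0),.7)
A=np.array([.5364,-.1073])
for col in(305,335,345):
    g=np.gradient(S[180:200,col]);k=np.argmax(g);print(col,180+k,onz(c,(col,180+k),.04))
E
```

```text
[-1.43  0.11  2.62] [ 0.5878 -0.1026  0.1696]
[-1.29 -0.31  2.67] [ 0.588  -0.1026  0.1696]
[-1.35 -0.49  3.27] [ 0.588  -0.1026  0.1697]
[-0.19  1.09  2.79] [ 0.588  -0.1026  0.1697]
305 192 [ 0.57438648 -0.10019108  0.04      ]
335 193 [ 0.60049474 -0.0984644   0.04      ]
345 192 [ 0.60909176 -0.09669133  0.04      ]
```

{"method": "send_rows", "body": {
  "plan": [
    {"offset": [0,1,0],"yaw": 0},
    {"offset": [0,1,0],"yaw": 0},
    {"offset": [0,1,0],"yaw": 0},
    {"offset": [0,1,0],"yaw": 0},
    {"offset": [0,1,0],"yaw": 0},
    {"offset": [0,1,0],"yaw": 0},
    {"offset": [0,1,0],"yaw": 0},
    {"offset": [0,1,0],"yaw": 0},
    {"offset": [0,1,0],"yaw": 0},
    {"offset": [0,1,0],"yaw": 0},
    {"offset": [0,1,0],"yaw": 0},
    {"offset": [0,1,0],"yaw": 0},
    {"offset": [0,1,0],"yaw": 0},
    {"offset": [0,1,0],"yaw": 0},
    {"offset": [0,1,0],"yaw": 0},
    {"offset": [0,1,0],"yaw": 0},
    {"offset": [0,1,0],"yaw": 0},
    {"offset": [0,1,0],"yaw": 0},
    {"offset": [0,1,0],"yaw": 0},
    {"offset": [0,0,0],"yaw": 0}
  ]
}}

```text
time: 14.35
tool_pos: [0.6069, -0.1007, 0.1697]
tool_rot: [3.141, 0.0, 1.673]
contact_force: [-1.0, -0.1, 3.0]
opening: 0.0111
grip_force: 40.0
```

```bash
python3 - <<'E'
from h import *
import pickle
for i in range(2):
    s=status.observe();print(s['contact_force'].round(2),s['tool_pos'].round(4));c=cam('wrist');im=read_camera('wrist')
cv2.imwrite('pics/w6.png',im[...,::-1])
pickle.dump(c,open('w6.pkl','wb'))
cv2.imwrite('pics/w6c.png',cv2.resize(im[150:220,260:360,::-1],(800,560),interpolation=2))
E
```

```text
[-0.96 -0.06  3.  ] [ 0.6069 -0.1007  0.1697]
[-1.12 -0.04  2.76] [ 0.607  -0.1007  0.1697]
```

View pics/w6c.png

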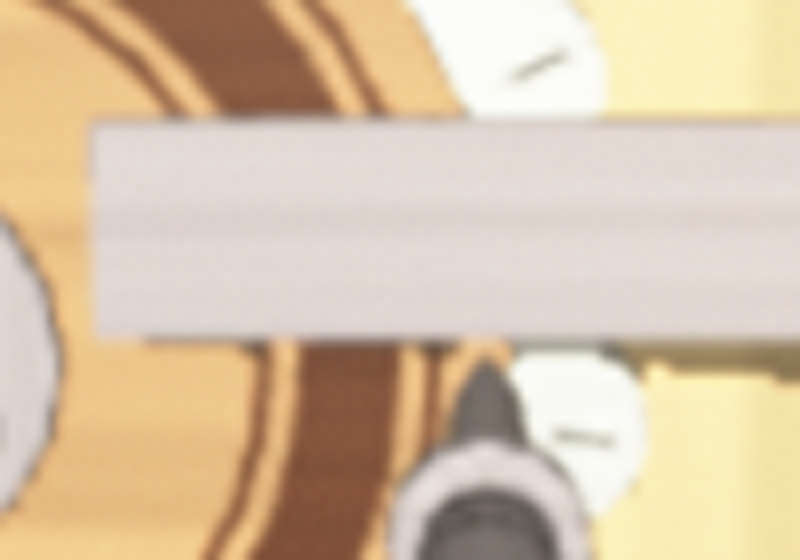

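The tip is at crop (488,360), about 3 mm inside the rim. The table ticks are unchanged. Next I lift and return the scribe to the rack.

{"method": "send_rows", "body": {
  "plan": [
    {"offset": [0,0,-5],"yaw": 0},
    {"offset": [0,0,-20],"yaw": 0},
    {"offset": [0,0,-30],"yaw": 0},
    {"offset": [0,0,-26],"yaw": 0},
    {"offset": [20,-8,0],"yaw": 0},
    {"offset": [37,-13,0],"yaw": 0},
    {"offset": [37,-13,0],"yaw": 0},
    {"offset": [37,-13,0],"yaw": 0},
    {"offset": [37,-13,0],"yaw": 0},
    {"offset": [37,-13,0],"yaw": 0},
    {"offset": [37,-13,0],"yaw": 0},
    {"offset": [37,-12,0],"yaw": 0},
    {"offset": [35,-9,0],"yaw": 0},
    {"offset": [20,-5,0],"yaw": 0},
    {"offset": [0,0,0],"yaw": 0.024},
    {"offset": [0,0,0],"yaw": 0},
    {"offset": [0,0,0],"yaw": 0}
  ]
}}

```text
time: 16.15
tool_pos: [0.4616, 0.2194, 0.2506]
tool_rot: [3.141, 0.0, 1.648]
contact_force: [0.6, -0.8, -1.3]
opening: 0.0112
grip_force: 40.0
```

```bash
python3 - <<'E'
from h import *
s=status.observe();print(s['time'],s['tool_pos'].round(4),s['tool_rot'].round(3))
c=cam('wrist');im=read_camera('wrist')
cv2.imwrite('pics/w7.png',im[...,::-1])
print('hole',proj(c,[[.4616,.2197,.07]]),'tip nom',proj(c,[[*s['tool_pos'][:2],s['tool_pos'][2]-.1357]]))
cv2.imwrite('pics/w7c.png',cv2.resize(im[130:230,260:420,::-1],(800,500),interpolation=2))
E
```

```text
16.15 [0.4616 0.2194 0.2506] [3.141 0.    1.648]
hole [[320.49924558 183.89329209]] tip nom [[320.40162208 194.53413684]]
```

View pics/w7c.png

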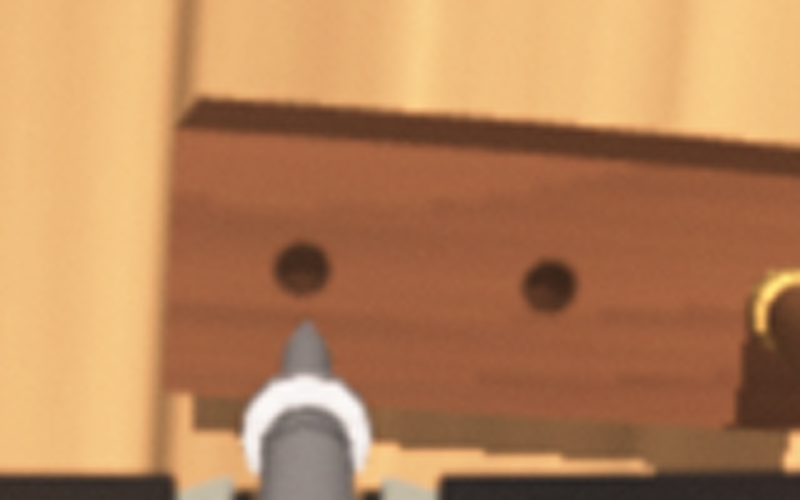

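The hole is at crop (302,269), as predicted, and the tip at (308,320) is about 0.5–1 mm to the right. I nudge it and insert.

{"method": "send_rows", "body": {
  "plan": [
    {"offset": [0.3,-0.6,20],"yaw": 0},
    {"offset": [0,0,20],"yaw": 0},
    {"offset": [0,0,15],"yaw": 0},
    {"offset": [0,0,10],"yaw": 0},
    {"offset": [0,0,5],"yaw": 0},
    {"offset": [0,0,0],"yaw": 0},
    {"offset": [0,0,0],"yaw": 0}
  ]
}}

```text
time: 16.9
tool_pos: [0.461, 0.2204, 0.1812]
tool_rot: [3.14, -0.0, 1.648]
contact_force: [-0.6, -0.5, -1.4]
opening: 0.011
grip_force: 40.0
```

{"method": "send_rows", "body": {
  "plan": [
    {"offset": [0,0,8],"yaw": 0},
    {"offset": [0,0,8],"yaw": 0},
    {"offset": [0,0,8],"yaw": 0},
    {"offset": [0,0,6],"yaw": 0},
    {"offset": [0,0,3],"yaw": 0},
    {"offset": [0,0,1],"yaw": 0},
    {"offset": [0,0,0],"yaw": 0},
    {"offset": [0,0,0],"yaw": 0}
  ]
}}

```text
time: 17.7
tool_pos: [0.4607, 0.2205, 0.1468]
tool_rot: [3.141, -0.0, 1.649]
contact_force: [0.6, -0.1, -0.8]
opening: 0.0113
grip_force: 40.0
```

{"method": "send_rows", "body": {
  "plan": [
    {"offset": [0,0,0.5],"yaw": 0},
    {"offset": [0,0,0.4],"yaw": 0},
    {"offset": [0,0,0],"yaw": 0}
  ]
}}

```text
time: 18.0
tool_pos: [0.4606, 0.2204, 0.1458]
tool_rot: [3.141, -0.0, 1.649]
contact_force: [0.7, 0.2, -1.3]
opening: 0.0115
grip_force: 40.0
```

{"method": "send_rows", "body": {
  "plan": [
    {"offset": [0,0,0],"yaw": 0},
    {"offset": [0,0,0],"yaw": 0},
    {"offset": [0,0,0],"yaw": 0},
    {"offset": [0,0,0],"yaw": 0},
    {"offset": [0,0,0],"yaw": 0},
    {"offset": [0,0,0],"yaw": 0}
  ],
  "hand": 0.35
}}

```text
time: 18.6
tool_pos: [0.4606, 0.2204, 0.1457]
tool_rot: [3.142, -0.0, 1.649]
contact_force: [0.1, 0.4, 0.1]
opening: 0.0546
grip_force: 0.0
```

{"method": "send_rows", "body": {
  "plan": [
    {"offset": [0,0,-15],"yaw": 0},
    {"offset": [0,0,-25],"yaw": 0},
    {"offset": [0,0,-30],"yaw": 0},
    {"offset": [0,0,-25],"yaw": 0},
    {"offset": [0,0,-10],"yaw": 0},
    {"offset": [-20,3,0],"yaw": 0},
    {"offset": [-40,5,0],"yaw": 0},
    {"offset": [-40,5,0],"yaw": 0},
    {"offset": [-40,5,0],"yaw": 0},
    {"offset": [-40,5,0],"yaw": 0},
    {"offset": [-40,5,0],"yaw": 0},
    {"offset": [-40,5,0],"yaw": 0},
    {"offset": [-40,5,0],"yaw": 0},
    {"offset": [-40,5,0],"yaw": 0},
    {"offset": [-35,5,0],"yaw": 0},
    {"offset": [-25,0,0],"yaw": 0},
    {"offset": [0,0,0],"yaw": 0},
    {"offset": [0,0,0],"yaw": 0}
  ]
}}

```text
time: 20.4
tool_pos: [0.5391, -0.1746, 0.2497]
tool_rot: [-3.14, -0.001, 1.648]
contact_force: [0.1, 0.0, 0.4]
opening: 0.0596
grip_force: 0.0
```

```bash
python3 - <<'E'
from h import *
import pickle
s=status.observe();print(s['time'],s['tool_pos'].round(4),s['tool_rot'].round(3))
c=cam('wrist');im=read_camera('wrist');pickle.dump((c,s),open('w8.pkl','wb'))
cv2.imwrite('pics/w8.png',im[...,::-1])
print(proj(c,[[.5364,-.1073,.087],[.4616,.2197,.076]]))
S=cam('scene');sc=read_camera('scene')
for r in models.regions_of('scene','scribe')[:1]:print(r['conf'],r['extent'],cent(r['mask']))
a=cv2.resize(im[60:200,240:400,::-1],(640,560),interpolation=2)
b=cv2.resize(sc[170:290,400:460,::-1],(160,320),interpolation=2)
o=np.zeros((560,800,3),np.uint8);o[:,:640]=a;o[:320,640:]=b;cv2.imwrite('pics/w8c.png',o)
E
```

```text
20.4 [ 0.5391 -0.1746  0.2497] [-3.140e+00 -1.000e-03  1.648e+00]
[[ 323.21061283  118.77457327]
 [ 281.11975791 -134.34561916]]
0.58 [435.4, 187.0, 451.2, 219.5] [444.14423077 203.97115385]
```

View pics/w8c.png

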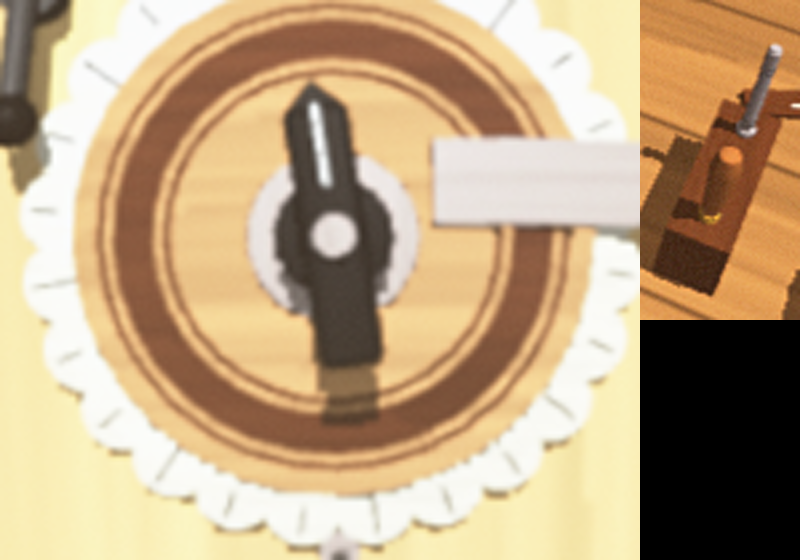

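The scribe stands in its hole. The knob's nose is at crop (312,83), the hub at (334,235) and the tail middle at (350,365).

```bash
python3 - <<'E'
from h import *
import pickle
c,s=pickle.load(open('w8.pkl','rb'));im=cv2.imread('pics/w8.png')
P=lambda x,y:onz(c,(240+x/4-.375,60+y/4-.375),.087)[:2]
a,h,b=P(312,83),P(334,235),P(350,365);an=lambda d:np.arctan2(d[1],d[0])
print('ends',a,b,'mid',(a+b)/2,'hub',h,'ang',an(a-b),an(a-h),an(h-b),'white',an(P(312,100)-P(325,185)))
# dark mask, side edges: fit line on mid of bar between radii 10..26 from hub both ends
g=cv2.cvtColor(im,cv2.COLOR_BGR2GRAY).astype(np.float32)
th=an(a-b);M=[]
for r in list(np.arange(-.029,-.017,.001))+list(np.arange(.017,.024,.001)):
    u=np.array([np.cos(th),np.sin(th)]);n=np.array([-u[1],u[0]]);t=np.arange(-.013,.013,.0003)
    q=proj(c,np.c_[(a+b)/2+r*u+t[:,None]*n,np.full(len(t),.087)]).astype(np.float32)
    v=cv2.remap(g,q[:,:1],q[:,1:],1)[:,0];d=np.gradient(v);M.append([r,t[d[:43].argmin()],t[43+d[43:].argmax()]])
M=np.array(M);print((M*1e3).round(1).tolist())
k=np.polyfit(M[:,0],M[:,1:].mean(1),1);print('refined',th+np.arctan(k[0]),'offset mm',k[1]*1e3)
E
```

```text
ends [ 0.5283837  -0.07095052] [ 0.5424666  -0.13764245] mid [ 0.53542515 -0.10429648] hub [ 0.53629052 -0.10692607] ang 1.778902608599879 1.787139930894835 1.7692184236410506 white 1.794559870747128
[[-29.0, -8.8, 8.6], [-28.0, -8.8, 8.3], [-27.0, -8.8, 8.3], [-26.0, -8.2, 8.0], [-25.0, -8.2, 8.0], [-24.0, -8.5, 8.0], [-23.0, -8.5, 8.0], [-22.0, -7.9, 8.6], [-21.0, -7.9, 8.6], [-20.0, -7.9, 7.4], [-19.0, -8.2, 12.8], [-18.0, -8.2, 11.9], [17.0, -7.3, 8.0], [18.0, -7.3, 8.0], [19.0, -7.3, 7.7], [20.0, -7.3, 8.3], [21.0, -7.6, 8.3], [22.0, -7.6, 8.3], [23.0, -7.6, 8.3]]
refined 1.7834211292481796 offset mm 0.3364018052010472
```

{"method": "send_rows", "body": {
  "plan": [
    {"offset": [20,1,0],"yaw": 0},
    {"offset": [30,1,0],"yaw": 0},
    {"offset": [17.6,0.5,0],"yaw": 0},
    {"offset": [0,0,0],"yaw": -0.139},
    {"offset": [0,0,20],"yaw": 0},
    {"offset": [0,0,35],"yaw": 0},
    {"offset": [0,0,35],"yaw": 0},
    {"offset": [0,0,35],"yaw": 0},
    {"offset": [0,0,25],"yaw": 0},
    {"offset": [0,0,12],"yaw": 0},
    {"offset": [0,0,6],"yaw": 0},
    {"offset": [0,0,0],"yaw": 0},
    {"offset": [0,0,0],"yaw": 0}
  ]
}}

```text
time: 21.85
tool_pos: [0.5376, -0.1071, 0.0839]
tool_rot: [3.14, 0.001, 1.788]
contact_force: [0.6, 0.1, -1.0]
opening: 0.0598
grip_force: 0.0
```

{"method": "send_rows", "body": {
  "plan": [
    {"offset": [0,0,0],"yaw": 0},
    {"offset": [0,0,0],"yaw": 0},
    {"offset": [0,0,0],"yaw": 0},
    {"offset": [0,0,0],"yaw": 0},
    {"offset": [0,0,0],"yaw": 0},
    {"offset": [0,0,0],"yaw": 0},
    {"offset": [0,0,0],"yaw": 0},
    {"offset": [0,0,0],"yaw": 0},
    {"offset": [0,0,0],"yaw": 0},
    {"offset": [0,0,0],"yaw": 0}
  ],
  "hand": 1,
  "squeeze": 30
}}

```text
time: 22.85
tool_pos: [0.536, -0.1076, 0.0842]
tool_rot: [-3.14, 0.001, 1.788]
contact_force: [-8.3, -2.4, 13.2]
opening: 0.016
grip_force: 35.1
```

{"method": "send_rows", "body": {
  "plan": [
    {"offset": [0,-0.8,-1.5],"yaw": 0},
    {"offset": [0,0,0],"yaw": 0},
    {"offset": [0,0,0],"yaw": 0}
  ]
}}

```text
time: 23.15
tool_pos: [0.536, -0.1076, 0.0842]
tool_rot: [-3.141, 0.0, 1.788]
contact_force: [-2.1, -3.6, 1.1]
opening: 0.0158
grip_force: 34.2
```

```bash
python3 - <<'E'
from h import *
for i in range(4):
    s=status.observe();print(s['contact_force'].round(2),s['torque'].round(3),s['tool_pos'].round(4),s['tool_rot'].round(4),s['grip_force'],s['joint_efforts'][5]);c=cam('wrist');im=read_camera('wrist')
E
```

```text
[-2.13 -3.63  1.07] [-0.665  0.319  0.075] [ 0.536  -0.1076  0.0842] [-3.1413e+00  4.0000e-04  1.7880e+00] 34.151335306232795 0.0927487132139504
[-1.75 -3.21  0.95] [-0.731  0.385  0.095] [ 0.536  -0.1076  0.0842] [-3.1413e+00  4.0000e-04  1.7879e+00] 34.15251364116557 0.09401030139997602
[-1.72 -4.81  0.57] [-0.783  0.341  0.122] [ 0.536  -0.1076  0.0842] [-3.1413e+00  4.0000e-04  1.7880e+00] 34.152315171668306 0.0949211698025465
[-2.56 -4.2   1.89] [-0.883  0.469  0.047] [ 0.536  -0.1076  0.0842] [-3.1414e+00  4.0000e-04  1.7879e+00] 34.150831459555775 0.09566787863150239
```

{"method": "send_rows", "body": {
  "plan": [
    {"offset": [0,0,0],"yaw": 0},
    {"offset": [0,0,0],"yaw": 0.03},
    {"offset": [0,0,0],"yaw": 0.04},
    {"offset": [0,0,0],"yaw": 0.04},
    {"offset": [0,0,0],"yaw": 0.04},
    {"offset": [0,0,0],"yaw": 0.04},
    {"offset": [0,0,0],"yaw": 0.04},
    {"offset": [0,0,0],"yaw": 0.032},
    {"offset": [0,0,0],"yaw": 0},
    {"offset": [0,0,0],"yaw": 0},
    {"offset": [0,0,0],"yaw": 0}
  ],
  "squeeze": 50
}}

```text
time: 24.45
tool_pos: [0.5357, -0.1076, 0.0842]
tool_rot: [-3.141, 0.0, 1.526]
contact_force: [-2.5, -4.8, 2.4]
opening: 0.016
grip_force: 54.9
```

```bash
python3 - <<'E'
from h import *
for i in range(3):
    s=status.observe();print(s['contact_force'].round(2),s['torque'].round(3),s['tool_pos'].round(4),s['tool_rot'].round(4),s['opening'],s['joint_efforts'][5]);c=cam('wrist');im=read_camera('wrist')
cv2.imwrite('pics/w9.png',im[...,::-1])
E
```

```text
[-2.52 -4.83  2.44] [-0.956  0.563  0.118] [ 0.5357 -0.1076  0.0842] [-3.1409e+00  4.0000e-04  1.5259e+00] 0.015978884818327016 0.09204976726323366
[-2.29 -5.71  1.29] [-1.019  0.575  0.074] [ 0.5357 -0.1076  0.0842] [-3.1409e+00  5.0000e-04  1.5259e+00] 0.01574721583524058 0.09148426819592714
[-3.77 -5.77  1.37] [-0.978  0.619  0.101] [ 0.5357 -0.1076  0.0842] [-3.1409e+00  4.0000e-04  1.5258e+00] 0.015763662283420184 0.09132026229053736
```

{"method": "send_rows", "body": {
  "plan": [
    {"offset": [0,0,0],"yaw": 0.03},
    {"offset": [0,0,0],"yaw": 0.04},
    {"offset": [0,0,0],"yaw": 0.04},
    {"offset": [0,0,0],"yaw": 0.04},
    {"offset": [0,0,0],"yaw": 0.04},
    {"offset": [0,0,0],"yaw": 0.04},
    {"offset": [0,0,0],"yaw": 0.032},
    {"offset": [0,0,0],"yaw": 0},
    {"offset": [0,0,0],"yaw": 0.03},
    {"offset": [0,0,0],"yaw": 0.04},
    {"offset": [0,0,0],"yaw": 0.04},
    {"offset": [0,0,0],"yaw": 0.04},
    {"offset": [0,0,0],"yaw": 0.04},
    {"offset": [0,0,0],"yaw": 0.03},
    {"offset": [0,0,0],"yaw": 0.02},
    {"offset": [0,0,0],"yaw": 0},
    {"offset": [0,0,0],"yaw": 0},
    {"offset": [0,0,0],"yaw": 0}
  ]
}}

```text
time: 26.4
tool_pos: [0.5352, -0.1074, 0.0842]
tool_rot: [-3.14, 0.001, 1.023]
contact_force: [-4.4, -4.9, 3.3]
opening: 0.0157
grip_force: 55.0
```

```bash
python3 - <<'E'
from h import *
for i in range(3):
    s=status.observe();print(s['contact_force'].round(2),s['torque'].round(3),s['tool_pos'].round(4),s['tool_rot'].round(4),s['opening'],s['joint_efforts'][5]);c=cam('wrist');im=read_camera('wrist')
E
```

```text
[-4.4  -4.93  3.26] [-0.953  0.921 -0.145] [ 0.5352 -0.1074  0.0842] [-3.1400e+00  9.0000e-04  1.0234e+00] 0.015735804565727263 -0.10644003516063094
[-6.13 -5.54  4.36] [-0.983  0.882 -0.124] [ 0.5351 -0.1074  0.0842] [-3.1399e+00  9.0000e-04  1.0234e+00] 0.015692240836293645 -0.10682198451831937
[-5.01 -5.47  4.01] [-0.952  0.907 -0.138] [ 0.5352 -0.1074  0.0842] [-3.1400e+00  9.0000e-04  1.0234e+00] 0.015801298903415324 -0.10693202493712306
```

{"method": "send_rows", "body": {
  "plan": [
    {"offset": [0,0,0],"yaw": 0.006},
    {"offset": [0,0,0],"yaw": 0.006},
    {"offset": [0,0,0],"yaw": 0},
    {"offset": [0,0,0],"yaw": 0},
    {"offset": [0,0,0],"yaw": 0}
  ]
}}

```text
time: 27.05
tool_pos: [0.5351, -0.1074, 0.0842]
tool_rot: [-3.14, 0.001, 1.012]
contact_force: [-4.8, -4.2, 3.0]
opening: 0.0158
grip_force: 55.0
```

```bash
python3 - <<'E'
from h import *
import pickle
for i in range(3):
    s=status.observe();print(s['contact_force'].round(2),s['torque'].round(3),s['tool_pos'].round(4),s['tool_rot'].round(4),s['joint_efforts'][5]);c=cam('wrist');im=read_camera('wrist')
t=read_camera('top');sc=read_camera('scene')
o=np.hstack([cv2.resize(t[155:275,275:395,::-1],(480,480),interpolation=2),cv2.resize(im[:,:,::-1],(320,200)).copy().repeat(1,0) if 0 else cv2.copyMakeBorder(cv2.resize(im[...,::-1],(320,200)),0,280,0,0,0)])
o[210:460,480:800]=cv2.resize(sc[100:350,200:520,::-1],(320,250));cv2.imwrite('pics/fin.png',o)
E
```

```text
[-4.81 -4.22  2.97] [-0.932  0.893  0.005] [ 0.5351 -0.1074  0.0842] [-3.1400e+00  1.0000e-03  1.0117e+00] -0.01424707006663084
[-6.06 -5.15  4.  ] [-0.902  0.91  -0.03 ] [ 0.5351 -0.1074  0.0842] [-3.1400e+00  1.0000e-03  1.0116e+00] -0.014295459841378033
[-5.55 -4.72  3.23] [-0.95   0.826  0.04 ] [ 0.5351 -0.1074  0.0842] [-3.1400e+00  1.0000e-03  1.0117e+00] -0.014317049353849143
```

View pics/fin.png

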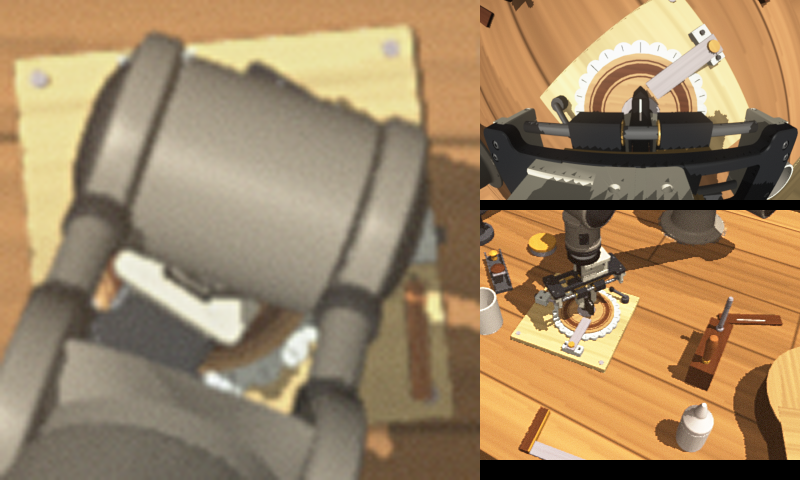

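The wrist view (top right) shows the knob held, with its nose turned 45° towards the straightedge. The wrist torque is about zero at the third stop, the scribe stands in the rack, and the bystanders are where they were.

```bash
python3 -c "
from cell import ticket
print(ticket.hand_in())"
```

```text
the job is handed in; nothing more can be done
None
```

The job is handed in: I drew the line along the straightedge to about 3 mm short of the rim and put the scribe back in its hole. I then turned the table three clicks clockwise, and the gripper still holds the knob at the third stop; the pictures don't show the scribed mark itself, and no verdict came back.

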